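# Rest the bore gauge in its cradle and pull its cap off

## Task

Lay the capped bore gauge in the V cradle, its two square collars straddling the saddles and its cap pointing away from the backstop, and let go of it with the cap still on. Then take hold of the cap and pull it straight off the nose past its click and out to its stop, leaving the gauge resting in the cradle. Leave the other things on the bench where they are.

Things in the scene. Friction and masses are not known exactly. Their poses are not given: they have to be found in the camera images.
- gauge: Bore gauge lying level on its two square steel collars, 159 mm long, 0.37 kg: round aluminium handle, diameter 26 mm; collars 50 x 50 x 8 mm, inner faces at x = -51 and +51 mm, outer at -59 and +59; round grey cap at the +x end. Origin: under mid-handle, level with the collars' lower edges; x along the gauge towards the cap, z up; the gauge axis is 25 mm above the origin.
- handle_mid (a point): Middle of the gauge's handle, on the gauge's axis; axes as gauge. The free handle is 102 mm long between the collars.
- cap_mid (a point): Middle of the cap, on the gauge's axis; x points off the nose (the way to pull). The cap is a cylinder of diameter 36 mm and length 40 mm along x, its near end 1 mm from the collar when on; it is captive on a thin guide pin, so it does not come away altogether.
- cap (a joint): How far the cap has been pulled off (m): 0 = on, 0.028 = out at its stop. A click detent holds it on: about 10 N pulls it over within the first 6 mm; after that it slides with light friction and stays where it is left.
- cradle: Fixed aluminium base 150 x 60 x 10 mm with two steel 90 degree V saddles open upwards (x = 26 to 46 and -46 to -26 mm, 50 mm wide, tops about 50 mm above the bench) and an upright backstop plate 75 mm high at x = -84 to -76 mm. The collars go outside the saddles, with 5 mm play each way. Origin: on the bench midway between the saddles; x along the Vs, away from the backstop; z up.
- seat (a point): Where the middle of the gauge's handle is when it rests centred in the saddles: 45 mm above the bench, axes as cradle.
- plain_gauge: Bystander: another gauge with the same handle and collars but a bare steel pin (diameter 18 mm) with a round end instead of a cap. Origin and axes as gauge; 162 mm long.
- ring_gauge: Bystander: steel ring, 40 mm outside, 22 mm inside, 18 mm high. Origin at the centre of its underside.
- hole_block: Bystander: aluminium block 75 x 50 x 40 mm with six holes. Origin at the centre of its underside.
- caliper: Bystander: caliper lying flat, 220 mm long along x, 10 mm high. Origin on the bench near its slider.
- dial: Bystander: dial indicator lying flat, diameter 58 mm, 21 mm high, 50 mm stem to -x. Origin at the centre of its underside.
- block_case: Bystander: closed wooden case 100 x 70 x 30 mm. Origin at the centre of its underside.
- driver: Bystander: screwdriver lying along its x axis, 150 mm long. Origin on the bench at its middle.
There are look-alikes about, which are no part of the job. What is shaped like the gauge but purple is not meant. What is shaped like the cradle but green is not meant.

How it is judged (in metres and radians):
On the way, in this order (a step that is already met when the one before it is completed fails the run):
1. the gauge lies in the cradle, cap away from the backstop and still on, let go by the gripper (x of handle_mid in the frame of seat between -0.01 and 0.01 m and y of handle_mid in the frame of seat between -0.006 and 0.006 m and z of handle_mid in the frame of seat between -0.005 and 0.005 m and angle between the x axis of gauge and the x axis of cradle, either way round below 0.1 rad and x of cap_mid in the frame of seat above 0.05 m and contact force between the fingers and gauge below 0.05 N and value of joint cap below 0.006 m and linear speed of gauge below 0.03 m/s), for 0.2 s.
2. the cap is pulled out to its stop (value of joint cap above 0.024 m), for 0.2 s.
At the end, for the whole second after the job is handed in: The gauge rests in the cradle, cap end away from the backstop: handle middle within 10 mm of the seat along the V, 6 mm across and 5 mm in height, axis within 0.1 rad; the cap is out at least 24 of its 28 mm; the gauge is at rest and let go (x of handle_mid in the frame of seat between -0.01 and 0.01 m and y of handle_mid in the frame of seat between -0.006 and 0.006 m and z of handle_mid in the frame of seat between -0.005 and 0.005 m and angle between the x axis of gauge and the x axis of cradle, either way round below 0.1 rad and x of cap_mid in the frame of seat above 0.05 m and value of joint cap above 0.024 m and linear speed of gauge below 0.02 m/s and contact force between the fingers and gauge below 0.05 N); the robot touches nothing.
It fails at once if a bystander is moved more than 30 mm (distance of any of plain_gauge, ring_gauge, hole_block, caliper, dial, block_case, driver from where it was at the start of the episode above 0.03 m).
It also fails if it takes over 48 s, if anything falls off the work surface, if the arm or the gripper's body presses on something with over 40 N, if the wrist force passes 120 N, or if a joint passes its speed limit or range.

## Robot

A 6-joint arm with a two-finger parallel gripper is mounted at the origin on the work surface. World frame = base frame: x ahead of the robot, y to its left, z up, the work surface at z = 0. Lengths are in mm, angles in rad, forces in N, time in s.
With the tool pointing down it reaches from about 300 to 775 mm from the base axis. Payload 14.6 kg.
Tool frame: the origin (TCP) lies at the very end of the fingers, on their centre line; the grasp point (between the pads) lies 19 mm behind it; z points along the fingers, y is the line along which they close (so a half turn about z gives the same grasp; the last joint's range is limited). The gripper opens to 94 mm and grips with 3 to 60 N. Pads are 16 mm wide; open, the fingers measure 119 mm over their backs; the gripper's body (75 mm by 177 mm) begins 78 mm behind the grasp point.
Start: joints at [-1.357, 0.3, 1.521, -0, 1.321, -0.067], TCP at [152.412, -528.451, 205.446] pointing down, gripper open.
Joint ranges: [-3.03, 3.03], [-0.79, 2.21], [0.23, 2.52], [-1.04, 4.18], [0, 3.07], [-2.55, 2.55]. Speed limits (rad/s): [2.22, 2.22, 2.57, 3.14, 3.14, 3.14].

## Interface

Orientations are given as [roll, pitch, yaw] about the fixed x, y, z axes, in that order (R = Rz(yaw) Ry(pitch) Rx(roll)).
In Python, from cell import manip, eyes, ticket gives the robot as it stands. The module is installed in compiled form; this text tells all that it offers.
- The arm moves only by the tool arm_command, never from a script. Its argument "plan" is a list of rows, each a list of 5 numbers: the opening, from -1 (shut) to 1 (fully open), then the shift along the tool's x, y, z in m, then the turn about the tool's z in rad. In form: [[jaw, dx, dy, dz, roll], ...]. A call has 1 to 20 rows; each row shifts and turns the commanded pose from where the row before left it, along the tool's axes as they then stand; what a row does not reach is not made up. A row lasts 1/8 s, in which the tool goes at most 62.5 mm and 10.7 degrees, less where a joint would pass 70% of its speed; a pose out of reach is approached as far as the arm can. A call is refused whole if a number of a shift passes 0.0625 or a number of a turn 0.188, either way. A call with a gripper value outside its range is refused whole. The fingers move at their own pace and stop on an object; "newtons" is the grip in N (left out, the last holds). Time passes only in rows, so rows that do not move let the fingers close. It gives the time, the measured TCP pose, the force, the opening and the grip force at its end, in the units of the state.
- manip.read_state(): the state, without advancing time (a new reading comes with each control period).
- eyes.camera(name): name is "side" or "top"; returns a dict with "img" (480x640x3 uint8, blue, green, red), "z_map" (480x640 float32, mm along the optical axis (not along the pixel's ray), 0 where there is no reading), "fx", "fy", "cx", "cy" (pixels), "dist" ([k1, k2, p1, p2, k3] as OpenCV has them; the pictures are not rectified), "eye" and "orientation" of the camera in the world. Camera axes: x right, y down, z forward; pixel columns grow to the right and rows downward; lengths in mm; the calibration is good to about 2 mm. A picture is of the moment at which its call begins.
- ticket.sign_off(): hands the job in; it is judged then, once.
The state is a dict: "clock": time; "joints": joint angles; "qd": joint speeds; "effort": joint torques, N m; "eef_pos": TCP position; "eef_rot": TCP orientation; "wrist_force": force on the tool from outside, world axes, zero at the start; "moment": the same for the moment, N m; "finger_gap": finger opening in mm; "finger_force": force on a finger pad.
Only numpy, scipy, OpenCV 4.12 (cv2) and the standard library are available. Lean on these libraries where they do the work, as an engineer would, in place of code of your own. Each camera call takes 0.05 s, during which the arm holds its last target. There are 200 camera calls.

## Working session

There is one attempt and no reset: what is moved stays moved. The work goes in short steps, Python scripts to look and compute and a tool call to move; the robot and the scene stay as the last step left them, time stands still between calls to the robot, and variables do not carry over. Pictures are saved under pics/ and viewed, at most 10 in all, crops included, and the job is handed in when it is done.

Besides the shell and the picture viewer there is one more tool, called after "Request:" as a command line: name --pt "numbers of a row" for each row, then --argument value for the rest. arm_command: Moves the arm, as the interface text tells. Its arguments: {"type":"object","properties":{"plan":{"type":"array"},"newtons":{"type":"number"}},"required":["plan"]}

```bash
mkdir -p pics; cat > h.py <<'E'
import numpy as np, cv2, pickle
from cell import manip, eyes, ticket
from scipy.spatial.transform import Rotation as Ro
def pose(c):
    o=np.array(c["orientation"],float)
    R=o if o.shape==(3,3) else (Ro.from_euler('xyz',o).as_matrix() if o.size==3 else Ro.from_quat(o).as_matrix())
    return R,np.array(c["eye"],float)
def K(c): return np.array([[c["fx"],0,c["cx"]],[0,c["fy"],c["cy"]],[0,0,1.]])
def rays(c,uv):
    n=cv2.undistortPoints(np.array(uv,float).reshape(-1,1,2),K(c),np.array(c["dist"],float)).reshape(-1,2)
    R,t=pose(c); return np.c_[n,np.ones(len(n))]@R.T,t
def onplane(c,uv,z):
    d,t=rays(c,uv); return t+d*((z-t[2])/d[:,2])[:,None]
def depthpts(c,uv):
    uv=np.array(uv).reshape(-1,2); d,t=rays(c,uv); zz=c["z_map"][uv[:,1].astype(int),uv[:,0].astype(int)]
    return t+d*zz[:,None]
E
python3 - <<'E'
from h import *
for n in("top","side"):
    c=eyes.camera(n); cv2.imwrite(f"pics/{n}0.png",c["img"]); pickle.dump(c,open(n+"0.pkl","wb"))
    print(n,c["eye"],c["orientation"],c["fx"],(c["z_map"]>0).mean())
print(manip.read_state())
E
```

```text
top [ 356.33398392    9.71236973 1207.84634354] [-2.96569175 -0.00833667 -1.54998182] 506.41435002684943 0.99611328125
side [206.97828944 706.67894787 653.61872754] [-2.21961058  0.01515342 -2.68428949] 505.5432346198498 0.9959733072916667
{'clock': 0.1, 'joints': array([-1.35660972e+00,  3.00425635e-01,  1.52150099e+00, -1.02247282e-05,
        1.32071479e+00, -6.66058824e-02]), 'qd': array([ 0.00109288, -0.00182348, -0.00166881,  0.00250289,  0.00115557,
        0.00105282]), 'effort': array([ 9.02532993e-04, -5.32643509e+01, -3.53285265e+01,  7.09466636e-02,
        2.34449585e-02, -6.24815220e-05]), 'eef_pos': array([ 152.35632547, -528.23421501,  204.94515125]), 'eef_rot': array([-3.14054555e+00, -5.99203141e-05,  2.80794994e-01]), 'wrist_force': array([-0.46527131,  0.33536065, -0.28786454]), 'moment': array([ 0.02104404, -0.00273598, -0.03213447]), 'finger_force': 0.0, 'finger_gap': 94.33184206033089}
```

View pics/top0.png

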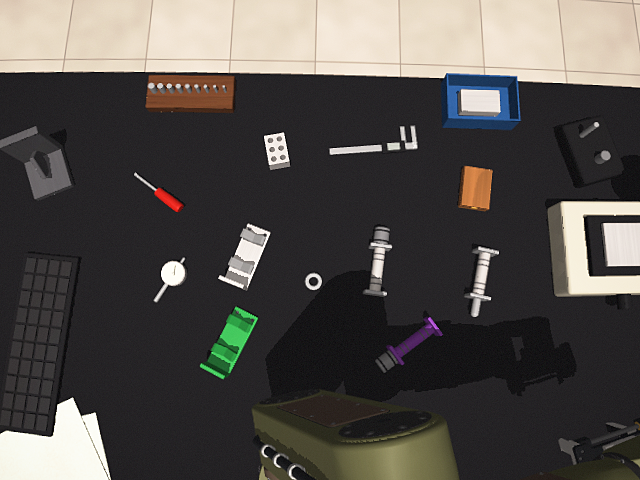

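View pics/side0.png

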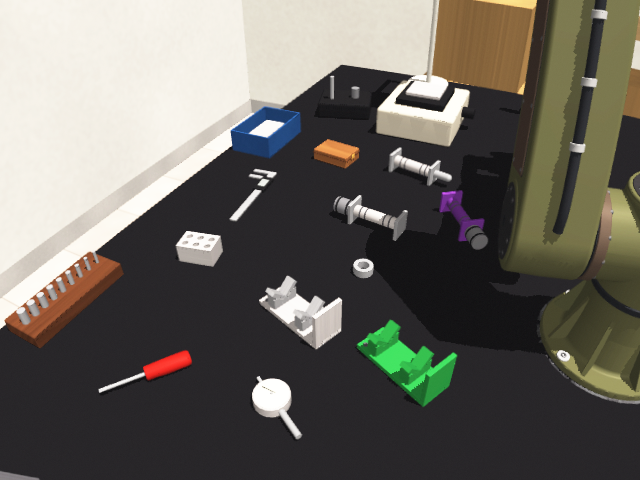

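The top view shows the gauge at (378,262) with its cap at the upper end (381,234), and the white cradle at (245,256) with its backstop at the lower end (236,283). The purple and green look-alikes are at (410,345) and (230,342). In the side view the gauge is at (370,215), cap to the left, and the cradle is at (302,312).

```bash
cat >> h.py <<'E'
def cloud(c):
    v,u=np.mgrid[0:480,0:640]; uv=np.c_[u.ravel(),v.ravel()]
    P=depthpts(c,uv); ok=c["z_map"].ravel()>0
    return P[ok],uv[ok],c["img"].reshape(-1,3)[ok]
def near(P,xy,r): return np.hypot(P[:,0]-xy[0],P[:,1]-xy[1])<r
E
python3 - <<'E'
from h import *
T=pickle.load(open("top0.pkl","rb"));S=pickle.load(open("side0.pkl","rb"))
print("gauge,cap,cradle,backstop,ring,plain",depthpts(T,[[378,262],[381,234],[245,256],[236,283],[313,281],[481,275]]).round())
g0=depthpts(T,[[378,262]])[0][:2]; c0=depthpts(T,[[245,256]])[0][:2]
for nm,c in(("top",T),("side",S)):
    P,uv,col=cloud(c)
    for on,o in(("gauge",g0),("cradle",c0)):
        m=near(P,o,100)&(P[:,2]>4)&(P[:,2]<90)
        if on=="cradle": m&=(col.max(1).astype(int)-col.min(1)<40)
        Q=P[m]; r=cv2.minAreaRect(Q[:,:2].astype(np.float32)); print(nm,on,m.sum(),np.round(r[0],1),np.round(r[1],1),round(r[2],1),"z",np.percentile(Q[:,2],[1,50,90,99,100]).round(1))
        # axis by long side
        b=cv2.boxPoints(r); e=[b[1]-b[0],b[2]-b[1]]; e=max(e,key=np.linalg.norm); e=e/np.linalg.norm(e); e=e*np.sign(e[0])
        s=(Q[:,:2]-r[0])@e; t=(Q[:,:2]-r[0])@[-e[1],e[0]]
        print(" yaw",np.arctan2(e[1],e[0]).round(3))
        for a in range(-100,101,8):
            k=(s>=a)&(s<a+8)
            if k.sum()>2: print("  ",a,k.sum(),"t",t[k].min().round(),t[k].max().round(),"zmax",np.percentile(Q[k,2],95).round(1))
E
```

```text
gauge,cap,cradle,backstop,ring,plain [[ 507. -141.   37.]
 [ 573. -147.   41.]
 [ 518.  173.   10.]
 [ 448.  182.   76.]
 [ 463.   10.    2.]
 [ 481. -385.   34.]]
top gauge 1282 [ 505.3 -143.1] [191.1 192.5] 88.2 z [ 4.  35.6 47.9 53.  56.7]
 yaw -0.031
   -100 3 t -10.0 19.0 zmax 5.1
   -92 8 t -38.0 48.0 zmax 5.6
   -84 15 t -52.0 36.0 zmax 6.1
   -76 101 t -61.0 60.0 zmax 52.5
   -68 52 t -71.0 68.0 zmax 51.0
   -60 53 t -73.0 75.0 zmax 39.8
   -52 51 t -83.0 80.0 zmax 40.1
   -44 59 t -87.0 87.0 zmax 40.7
   -36 55 t -89.0 95.0 zmax 39.8
   -28 56 t -94.0 96.0 zmax 39.8
   -20 53 t -94.0 72.0 zmax 40.0
   -12 59 t -88.0 87.0 zmax 40.9
   -4 53 t -91.0 94.0 zmax 40.3
   4 54 t -96.0 92.0 zmax 39.2
   12 48 t -91.0 88.0 zmax 40.4
   20 58 t -86.0 93.0 zmax 39.6
   28 76 t -90.0 96.0 zmax 50.2
   36 105 t -83.0 94.0 zmax 54.0
   44 60 t -82.0 79.0 zmax 47.3
   52 63 t -80.0 75.0 zmax 45.8
   60 61 t -75.0 66.0 zmax 44.1
   68 60 t -39.0 64.0 zmax 45.6
   76 56 t -62.0 56.0 zmax 45.2
   84 16 t -43.0 35.0 zmax 43.3
   92 7 t -35.0 26.0 zmax 7.1
top cradle 1889 [516.5 173. ] [194.6 1
[... 1621 characters left out ...]
adle 2874 [516.8 171.7] [ 62.  151.9] 70.2 z [ 5.  27.1 61.2 74.2 75.4]
 yaw -0.345
   -76 913 t -31.0 31.0 zmax 73.6
   -68 64 t -29.0 30.0 zmax 74.3
   -60 29 t 18.0 30.0 zmax 10.5
   -52 37 t 12.0 30.0 zmax 10.7
   -44 114 t -28.0 30.0 zmax 44.1
   -36 252 t -29.0 29.0 zmax 46.1
   -28 162 t -28.0 30.0 zmax 46.5
   -20 96 t -27.0 29.0 zmax 46.4
   -12 28 t 17.0 29.0 zmax 9.8
   -4 61 t -27.0 29.0 zmax 10.1
   4 92 t -30.0 30.0 zmax 10.2
   12 110 t -30.0 29.0 zmax 9.8
   20 107 t -30.0 29.0 zmax 9.9
   28 210 t -31.0 29.0 zmax 39.7
   36 316 t -30.0 29.0 zmax 45.1
   44 141 t -28.0 29.0 zmax 47.0
   52 85 t -29.0 30.0 zmax 46.3
   60 22 t 18.0 30.0 zmax 11.6
   68 35 t -20.0 29.0 zmax 9.3
```

```bash
cat >> h.py <<'E'
def fit(c,o,z0,z1,rad,show=True):
    P,uv,col=cloud(c); m=near(P,o,rad)&(P[:,2]>z0)&(P[:,2]<z1)&(col.max(1).astype(int)-col.min(1)<40)
    Q=P[m]; r=cv2.minAreaRect(Q[:,:2].astype(np.float32)); b=cv2.boxPoints(r)
    e=max([b[1]-b[0],b[2]-b[1]],key=np.linalg.norm); e=e/np.linalg.norm(e); e=e*np.sign(e[0])
    return np.array(r[0]),np.sort(r[1]),e,Q
def prof(Q,o,e,a0,a1,st,zt):
    s=(Q[:,:2]-o)@e; t=(Q[:,:2]-o)@[-e[1],e[0]]
    for a in np.arange(a0,a1,st):
        k=(s>=a)&(s<a+st)&(Q[:,2]>zt)
        if k.sum()>1: print("  ",a,k.sum(),"t",t[k].min().round(),t[k].max().round(),"z",Q[k,2].max().round(1))
E
python3 - <<'E'
from h import *
for n in("top","side"):
    c=pickle.load(open(n+"0.pkl","rb"))
    for on,o,z0,off in(("gauge",(510,-141),15,-20.5),("cradle",(517,172),25,0)):
        r,sz,e,Q=fit(c,o,z0,90,95); print(n,on,r.round(1),sz.round(1),np.arctan2(e[1],e[0]).round(3),(r+off*e).round(1))
        if on=="cradle": e=np.array([np.cos(-.345),np.sin(-.345)]);prof(Q,np.array([516.8,171.7]),e,-80,80,4,30)
        else: prof(Q,r,e,-90,90,4,41)
E
```

```text
top gauge [ 510.6 -142.1] [ 49.5 159.1] -0.118 [ 490.2 -139.7]
   -82 19 t -25.0 24.0 z 55.0
   -78 39 t -25.0 24.0 z 53.9
   -74 25 t -24.0 24.0 z 54.7
   -58 2 t -7.0 -5.0 z 41.9
   -18 2 t 0.0 5.0 z 42.8
   -6 2 t -6.0 2.0 z 41.2
   2 2 t -4.0 0.0 z 44.1
   30 42 t -24.0 23.0 z 53.0
   34 36 t -23.0 24.0 z 56.7
   38 11 t -23.0 12.0 z 51.0
   42 10 t -7.0 7.0 z 45.0
   46 15 t -11.0 8.0 z 45.4
   50 11 t -11.0 11.0 z 45.9
   54 9 t -13.0 9.0 z 47.1
   58 12 t -10.0 9.0 z 45.9
   62 12 t -9.0 8.0 z 47.0
   66 9 t -8.0 6.0 z 47.8
   70 11 t -8.0 8.0 z 45.3
   74 8 t -11.0 11.0 z 47.0
   78 3 t -3.0 2.0 z 43.5
top cradle [507.7 172.9] [ 60.4 130.5] -0.352 [507.7 172.9]
   -76 37 t -32.0 29.0 z 79.5
   -72 51 t -32.0 27.0 z 79.2
   -68 25 t -31.0 27.0 z 80.1
   -36 37 t -30.0 26.0 z 52.7
   -32 35 t -28.0 27.0 z 52.2
   -28 41 t -29.0 26.0 z 51.9
   -24 39 t -30.0 26.0 z 51.4
   -20 37 t -30.0 25.0 z 53.0
   32 2 t -27.0 -19.0 z 48.9
   36 42 t -31.0 25.0 z 52.6
   40 36 t -31.0 25.0 z 50.3
   44 37 t -30.0 26.0 z 52.7
   48 36 t -30.0 25.0 z 53.1
   52 37 t -30.0 24.0 z 53.7
   56 3 
[... 352 characters left out ...]
.0 z 43.6
   54 2 t 0.0 7.0 z 43.6
   58 3 t -2.0 4.0 z 42.2
   62 2 t 1.0 14.0 z 41.0
   66 3 t 4.0 8.0 z 43.0
   70 3 t -2.0 11.0 z 42.5
side cradle [508.4 174.1] [ 62. 134.] -0.353 [508.4 174.1]
   -76 527 t -31.0 30.0 z 75.1
   -72 101 t -30.0 31.0 z 75.4
   -68 44 t -29.0 30.0 z 74.8
   -40 34 t -28.0 26.0 z 46.9
   -36 85 t -29.0 27.0 z 47.6
   -32 50 t -29.0 26.0 z 48.7
   -28 55 t -26.0 28.0 z 48.1
   -24 45 t -28.0 29.0 z 47.5
   -20 52 t -27.0 27.0 z 48.0
   -16 4 t -12.0 25.0 z 42.1
   32 32 t -27.0 25.0 z 46.7
   36 83 t -30.0 27.0 z 49.4
   40 44 t -29.0 26.0 z 47.1
   44 44 t -25.0 26.0 z 47.6
   48 47 t -28.0 27.0 z 48.0
   52 39 t -29.0 26.0 z 48.1
   56 8 t -24.0 25.0 z 44.5
```

Request:
arm_command --pt "1 0 0 0 0.135" --pt "1 0 0 0 0.135" --pt "1 0 0 0 0.134" --pt "1 0.024 -0.0356 0 0" --pt "1 0.024 -0.0356 0 0" --pt "1 0.024 -0.0356 0 0" --pt "1 0.024 -0.0356 0 0" --pt "1 0.024 -0.0356 0 0" --pt "1 0.024 -0.0356 0 0" --pt "1 0.024 -0.0356 0 0" --pt "1 0.024 -0.0356 0 0" --pt "1 0.024 -0.0356 0 0" --pt "1 0.024 -0.0356 0 0" --pt "1 0.024 -0.0356 0 0" --pt "1 0.024 -0.0356 0 0" --pt "1 0 0 0 0" --pt "1 0 0 0 0" --newtons 25

```text
clock: 2.22
eef_pos: [490.3, -140.1, 205.2]
eef_rot: [3.142, 0.001, -0.123]
wrist_force: [0.2, 0.8, -0.2]
finger_gap: 94.4
finger_force: 0.0
```

Request:
arm_command --pt "1 0 0 0.05 0" --pt "1 0 0 0.05 0" --pt "1 0 0 0.05 0" --pt "1 0 0 0.03 0" --pt "1 0 0 0.017 0" --pt "1 0 0 0 0" --pt "-1 0 0 0 0" --pt "-1 0 0 0 0" --pt "-1 0 0 0 0" --pt "-1 0 0 0 0" --pt "-1 0 0 0 0" --pt "-1 0 0 0 0" --pt "-1 0 0 0 0" --pt "-1 0 0 0 0"

```text
clock: 3.98
eef_pos: [490.7, -139.9, 8.4]
eef_rot: [3.142, 0.0, -0.123]
wrist_force: [0.1, -1.0, 0.6]
finger_gap: 25.6
finger_force: 25.0
```

Request:
arm_command --pt "-1 0 0 0 0" --pt "-1 0 0 -0.02 0" --pt "-1 0 0 -0.04 0" --pt "-1 0 0 -0.04 0" --pt "-1 0 0 -0.03 0" --pt "-1 0 0 0 0" --pt "-1 0 0 0 0" --newtons 40

```text
clock: 4.85
eef_pos: [490.0, -139.6, 136.8]
eef_rot: [-3.141, 0.002, -0.123]
wrist_force: [-0.3, -0.3, -4.2]
finger_gap: 25.0
finger_force: 40.0
```

```bash
python3 - <<'E'
from h import *
st=manip.read_state(); p=st["eef_pos"]; print(p,st["finger_gap"],st["wrist_force"],p[2]+19)
for n in("top","side"):
    c=eyes.camera(n); pickle.dump(c,open(n+"1.pkl","wb"))
    P,uv,col=cloud(c); y=-.123; e=np.array([np.cos(y),np.sin(y)]); d=P[:,:2]-p[:2]; s=d@e; t=d@[-e[1],e[0]]
    m0=(abs(t)<27)&(abs(s)<115)&(P[:,2]>85)&(P[:,2]<200)
    for a in range(-72,112,8):
        k=m0&(s>=a)&(s<a+8)
        if k.sum(): print(n,a,k.sum(),"t",np.percentile(t[k],[2,98]).round(),"z",P[k,2].min().round(),np.percentile(P[k,2],[95]).round(1))
cv2.imwrite("pics/side1.png",c["img"][60:360,200:600])
E
```

```text
[ 490.02128184 -139.61677355  136.77121899] 24.986960812729432 [-0.34241359 -0.27461205 -4.20564161] 155.77121899161915
side -64 236 t [-20.  27.] z 129.0 [175.6]
side -56 62 t [-19.  26.] z 131.0 [177.3]
side -48 33 t [ 1. 15.] z 143.0 [165.1]
side -40 52 t [-2. 14.] z 143.0 [165.6]
side -32 51 t [-4. 14.] z 145.0 [165.1]
side -24 53 t [-4. 16.] z 140.0 [165.]
side -16 197 t [-24.  27.] z 137.0 [196.8]
side -8 160 t [-14.  27.] z 135.0 [196.5]
side 0 106 t [-14.  27.] z 135.0 [195.6]
side 8 13 t [14. 27.] z 150.0 [195.2]
side 16 41 t [ 3. 16.] z 140.0 [164.3]
side 24 45 t [-2. 15.] z 142.0 [164.2]
side 32 44 t [-1. 15.] z 143.0 [164.4]
side 40 44 t [-1. 14.] z 142.0 [164.5]
side 48 222 t [-21.  26.] z 126.0 [176.6]
side 56 30 t [-11.  27.] z 127.0 [176.5]
side 64 56 t [-3. 21.] z 141.0 [169.8]
side 72 58 t [-5. 20.] z 137.0 [169.]
side 80 63 t [-3. 20.] z 140.0 [168.5]
side 88 63 t [-4. 21.] z 136.0 [169.1]
side 96 23 t [ 0. 19.] z 141.0 [169.]
```

View pics/side1.png

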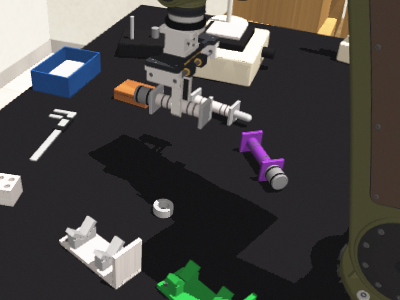

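The gauge is held level, at about crop (180,105), with the cap to the left. The cradle is at (100,250) and nothing else has moved.

```bash
python3 - <<'E'
from h import *
p=np.array([490.,-139.6]); y=-.123; e=np.array([np.cos(y),np.sin(y)])
c=pickle.load(open("side1.pkl","rb")); P,uv,col=cloud(c); d=P[:,:2]-p; s=d@e; t=d@[-e[1],e[0]]
m=(abs(t)<28)&(P[:,2]<178)&(P[:,2]>122)&(abs(s)<110)
print("extents",np.percentile(s[m],[.3,1,99,99.7]))
for lo,hi in((-70,-45),(43,66)):
    k=m&(s>lo)&(s<hi)&(P[:,2]>170); print("collar top s,t",np.percentile(s[k],[2,50,98]).round(1),np.percentile(t[k],[2,98]).round(1),k.sum())
E
```

```text
extents [-60.42076438 -60.02793901  96.73065967  98.35897387]
collar top s,t [-59.4 -56.5 -51.7] [-19.9  25.8] 71
collar top s,t [49.8 52.9 59.3] [-15.4  26.4] 73
```

Request:
arm_command --pt "-1 0 0 0 0.1135" --pt "-1 0 0 0 0.1135" --pt "-1 -0.0089 -0.0374 0 0" --pt "-1 -0.0089 -0.0374 0 0" --pt "-1 -0.0089 -0.0374 0 0" --pt "-1 -0.0089 -0.0374 0 0" --pt "-1 -0.0089 -0.0374 0 0" --pt "-1 -0.0089 -0.0374 0 0" --pt "-1 -0.0089 -0.0374 0 0" --pt "-1 -0.0089 -0.0374 0 0" --pt "-1 0 0 0 0" --pt "-1 0 0 0 0"

```text
clock: 6.45
eef_pos: [526.1, 165.2, 137.4]
eef_rot: [3.141, 0.001, -0.35]
wrist_force: [-0.4, 0.1, -2.6]
finger_gap: 25.4
finger_force: 40.0
```

```bash
python3 - <<'E'
from h import *
st=manip.read_state(); p=st["eef_pos"]; print(p,st["eef_rot"],st["finger_gap"])
y=-.35; e=np.array([np.cos(y),np.sin(y)]); n=np.array([-e[1],e[0]])
for nm in("side","top"):
    c=eyes.camera(nm); pickle.dump(c,open(nm+"2.pkl","wb")); P,uv,col=cloud(c); d=P[:,:2]-p[:2]; s=d@e; t=d@n
    m=(abs(t)<35)&(P[:,2]<180)&(P[:,2]>122)&(abs(s)<115)
    if m.any(): print(nm,"extents",np.percentile(s[m],[.3,1,99,99.7]).round(1))
    for lo,hi in((-70,-45),(43,66)):
        k=m&(s>lo)&(s<hi)&(P[:,2]>165)
        if k.sum(): print("collar top s,t",np.percentile(s[k],[2,50,98]).round(1),np.percentile(t[k],[2,98]).round(1),k.sum())
    for lo,hi,z0,z1 in((-95,-60,60,90),(-60,0,30,58),(0,60,30,58)):
        k=(abs(t)<45)&(s>lo)&(s<hi)&(P[:,2]>z0)&(P[:,2]<z1)
        if k.sum(): print("cradle s,t",np.percentile(s[k],[2,50,98]).round(1),np.percentile(t[k],[2,98]).round(1),k.sum())
    cv2.imwrite(f"pics/{nm}2.png",cv2.resize(c["img"][200:400,200:400] if nm=="side" else c["img"][180:340,160:320],(600,600)))
E
```

```text
[526.09556364 165.16414124 137.41880489] [ 3.14051197e+00  1.41094397e-03 -3.50079288e-01] 25.40653134775014
side extents [-60.6 -60.2  78.9  91. ]
collar top s,t [-60.  -58.1 -52.3] [-21.7  25.8] 263
collar top s,t [47.2 51.  52.8] [-5.3 11.7] 45
cradle s,t [-86.1 -83.9 -77.2] [-26.5  32.5] 303
cradle s,t [-47.7 -39.8 -27.1] [-23.1  29.3] 327
cradle s,t [24.  32.1 45.4] [-24.4  29. ] 298
top extents [51.  51.1 99.3 99.8]
collar top s,t [51.5 54.6 65.6] [-24.6 -13. ] 14
cradle s,t [25.9 38.4 44.7] [-21.3  -9.7] 26
```

View pics/side2.png

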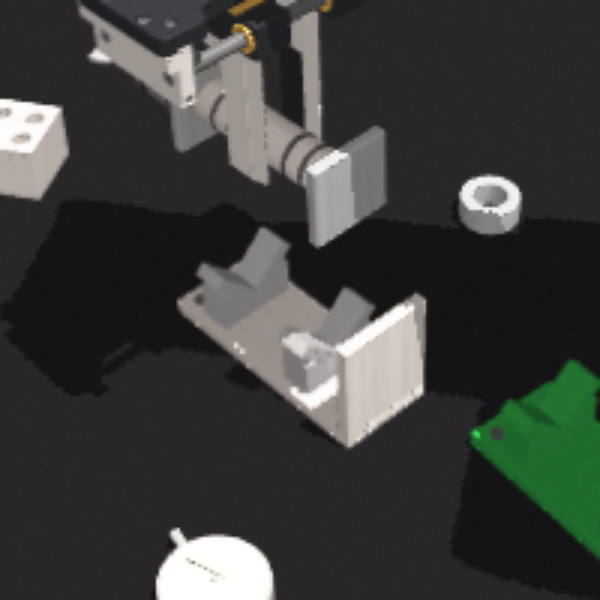

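The picture shows the gauge over the cradle, cap away from the backstop, with the collars outside the saddles. The cloud puts the cradle about 2 mm further to +t, so I'll correct that and go down.

Request:
arm_command --pt "-1 0 -0.002 0.02 0" --pt "-1 0 0 0.03 0" --pt "-1 0 0 0.03 0" --pt "-1 0 0 0.015 0" --pt "-1 0 0 0.004 0" --pt "-1 0 0 0.003 0" --pt "-1 0 0 0 0" --pt "-1 0 0 0 0"

```text
clock: 7.55
eef_pos: [527.5, 167.5, 37.1]
eef_rot: [-3.141, -0.001, -0.35]
wrist_force: [-0.1, -0.5, -3.8]
finger_gap: 25.1
finger_force: 40.0
```

Request:
arm_command --pt "-1 0 0 0.003 0" --pt "-1 0 0 0.002 0" --pt "-1 0 0 0.002 0" --pt "-1 0 0 0 0"

```text
clock: 8.05
eef_pos: [527.2, 167.4, 30.6]
eef_rot: [3.141, -0.0, -0.35]
wrist_force: [-8.8, -3.1, 12.9]
finger_gap: 24.9
finger_force: 40.0
```

Request:
arm_command --pt "-1 0 0.001 0 0" --pt "-0.3 0 0 0 0" --pt "0 0 0 0 0" --pt "0.4 0 0 0 0" --pt "0.4 0 0 0 0" --pt "0.4 0 0 0 0"

```text
clock: 8.8
eef_pos: [526.9, 166.5, 29.4]
eef_rot: [-3.142, 0.0, -0.35]
wrist_force: [0.8, 1.1, 0.0]
finger_gap: 65.7
finger_force: 0.0
```

```bash
python3 - <<'E'
from h import *
st=manip.read_state(); p=st["eef_pos"]; print(p,st["wrist_force"],st["finger_gap"])
c=eyes.camera("side"); P,uv,col=cloud(c)
y=-.35; e=np.array([np.cos(y),np.sin(y)]); n=np.array([-e[1],e[0]]); d=P[:,:2]-p[:2]; s=d@e; t=d@n
for a in range(-88,112,4):
    k=(abs(t)<40)&(s>=a)&(s<a+4)&(P[:,2]>30)&(P[:,2]<95)
    if k.sum(): print(a,k.sum(),t[k].min().round(),t[k].max().round(),np.percentile(P[k,2],98).round(1))
cv2.imwrite("pics/side3.png",cv2.resize(c["img"][200:400,200:400],(600,600)))
E
```

```text
[526.85856925 166.5377854   29.4310641 ] [0.78657488 1.07492601 0.0289316 ] 65.73118165207461
-88 490 -30.0 31.0 74.4
-84 126 -30.0 32.0 75.1
-80 61 -28.0 31.0 74.4
-76 3 25.0 29.0 69.3
-64 20 -21.0 26.0 70.0
-60 280 -29.0 29.0 70.8
-56 72 -27.0 27.0 72.3
-52 12 -25.0 26.0 70.0
-48 20 20.0 29.0 46.7
-44 31 -5.0 29.0 57.0
-40 45 -21.0 29.0 57.1
-36 54 -24.0 29.0 56.3
-32 57 -25.0 28.0 56.3
-28 43 -27.0 26.0 57.4
-24 34 -10.0 14.0 57.4
-20 28 -10.0 14.0 57.7
-16 28 -10.0 14.0 57.1
-12 215 -40.0 40.0 92.6
-8 71 -34.0 33.0 92.1
-4 72 -34.0 12.0 92.0
0 73 -33.0 13.0 93.0
4 67 -33.0 13.0 92.6
8 31 -32.0 13.0 57.5
12 26 -10.0 13.0 57.2
16 31 -9.0 14.0 56.5
20 22 -20.0 11.0 57.5
24 34 -28.0 6.0 56.8
28 18 -23.0 5.0 57.0
32 12 -28.0 -9.0 51.2
36 12 -26.0 28.0 47.7
40 5 -27.0 25.0 43.8
44 1 25.0 25.0 30.9
48 1 26.0 26.0 32.1
52 3 -28.0 28.0 62.2
56 5 -28.0 28.0 65.2
```

View pics/side3.png

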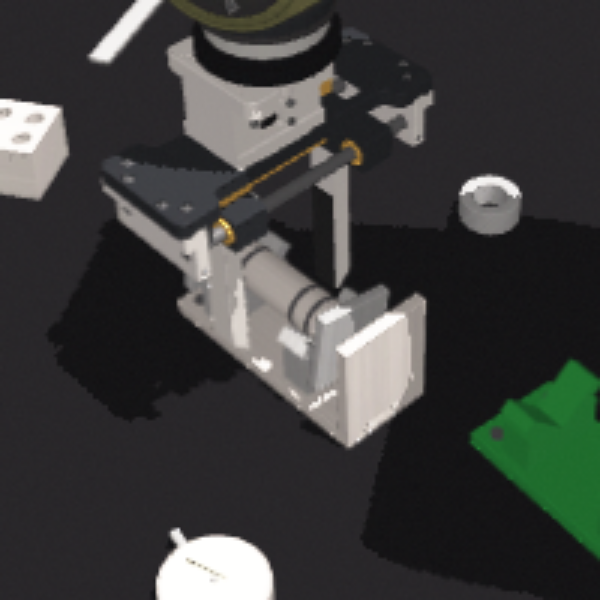

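The gauge sits between the saddles at the right height (collar tops 70 mm, handle top 57 mm), and the fingers are clear of it. Next is the cap.

Request:
arm_command --pt "0.4 0 0 -0.02 0" --pt "0.4 0 0 -0.04 0" --pt "0.4 0 0 -0.04 0" --pt "0.4 0.027 0 0 0" --pt "0.4 0.027 0 0 0" --pt "0.4 0.026 0 0 0" --pt "0.4 0 0 0 0" --pt "0.4 0 0 0 0"

```text
clock: 9.85
eef_pos: [601.4, 139.3, 129.2]
eef_rot: [3.141, 0.001, -0.35]
wrist_force: [-0.0, -0.1, -0.5]
finger_gap: 65.7
finger_force: 0.0
```

```bash
python3 - <<'E'
from h import *
st=manip.read_state(); p=st["eef_pos"]; print(p)
y=-.35; e=np.array([np.cos(y),np.sin(y)]); n=np.array([-e[1],e[0]])
for nm in("side",):
    c=eyes.camera(nm); P,uv,col=cloud(c); d=P[:,:2]-p[:2]; s=d@e; t=d@n
    for a in range(-50,40,4):
        k=(abs(t)<40)&(s>=a)&(s<a+4)&(P[:,2]>30)&(P[:,2]<80)
        if k.sum(): print(a,k.sum(),t[k].min().round(),t[k].max().round(),np.percentile(P[k,2],98).round(1))
E
```

```text
[601.38837678 139.25660201 129.2098767 ]
-50 57 -27.0 29.0 56.9
-46 64 -25.0 30.0 56.4
-42 45 -23.0 29.0 57.3
-38 50 -28.0 28.0 58.0
-34 33 -24.0 13.0 60.1
-30 255 -27.0 28.0 70.1
-26 63 -28.0 28.0 72.2
-22 17 -23.0 25.0 70.5
-18 3 -7.0 2.0 63.3
-14 12 -6.0 18.0 63.1
-10 32 -13.0 18.0 62.8
-6 35 -14.0 18.0 61.7
-2 35 -12.0 18.0 63.2
2 33 -11.0 18.0 60.9
6 38 -12.0 18.0 61.9
10 35 -14.0 19.0 62.2
14 34 -10.0 18.0 62.6
18 14 -9.0 17.0 59.1
```

Request:
arm_command --pt "0.4 0 0 0.03 0" --pt "0.4 0 0 0.04 0" --pt "0.4 0 0 0.025 0" --pt "0.4 0 0 0.008 0" --pt "0.4 0 0 0 0" --pt "0 0 0 0 0" --pt "-1 0 0 0 0" --pt "-1 0 0 0 0" --pt "-1 0 0 0 0" --pt "-1 0 0 0 0" --pt "-1 0 0 0 0" --newtons 35

```text
clock: 11.28
eef_pos: [602.2, 138.3, 27.0]
eef_rot: [3.141, -0.001, -0.35]
wrist_force: [-1.6, -5.4, 3.9]
finger_gap: 35.2
finger_force: 35.0
```

Request:
arm_command --pt "-1 0.003 0 0 0" --pt "-1 0.003 0 0 0" --pt "-1 0.003 0 0 0" --pt "-1 0.003 0 0 0" --pt "-1 0.003 0 0 0" --pt "-1 0.003 0 0 0" --pt "-1 0.003 0 0 0" --pt "-1 0.003 0 0 0" --pt "-1 0.003 0 0 0" --pt "-1 0 0 0 0"

```text
clock: 12.52
eef_pos: [627.2, 129.3, 26.3]
eef_rot: [3.141, 0.0, -0.35]
wrist_force: [-2.5, -4.5, 0.6]
finger_gap: 35.2
finger_force: 35.0
```

Request:
arm_command --pt "-1 0.001 0 0 0" --pt "-1 0.001 0 0 0" --pt "-1 0.001 0 0 0" --pt "-1 0 0 0 0"

```text
clock: 13.02
eef_pos: [629.8, 128.5, 26.3]
eef_rot: [3.141, 0.001, -0.35]
wrist_force: [-3.3, -4.0, -0.5]
finger_gap: 34.9
finger_force: 35.0
```

```bash
python3 - <<'E'
from h import *
p=np.array([602.2,138.3]); y=-.35; e=np.array([np.cos(y),np.sin(y)]); n=np.array([-e[1],e[0]])
c=eyes.camera("side"); P,uv,col=cloud(c); d=P[:,:2]-p; s=d@e; t=d@n
k=(abs(t)<27)&(s>-150)&(s<-125)&(P[:,2]>64)&(P[:,2]<73); print("rear collar s (wrt cap mid before)",np.percentile(s[k],[2,50,98]),k.sum())
for a in range(-34,60,4):
    k=(abs(t)<26)&(s>=a)&(s<a+4)&(P[:,2]>30)&(P[:,2]<72)
    if k.sum(): print(a,k.sum(),t[k].min().round(),t[k].max().round(),np.percentile(P[k,2],98).round(1))
E
```

```text
rear collar s (wrt cap mid before) [-136.58400029 -133.88910557 -128.28722253] 140
-34 27 -5.0 14.0 57.4
-30 80 -22.0 26.0 69.0
-26 215 -25.0 26.0 70.6
-22 42 -25.0 26.0 71.3
-6 6 -7.0 13.0 53.4
-2 18 -5.0 14.0 54.6
2 17 -4.0 13.0 54.0
6 79 -16.0 19.0 60.2
10 52 -14.0 20.0 60.8
14 42 -20.0 23.0 66.2
18 138 -26.0 26.0 71.1
22 40 -18.0 19.0 68.9
26 32 -17.0 14.0 70.1
30 27 -18.0 12.0 71.0
34 27 -17.0 10.0 69.4
38 10 -10.0 6.0 61.5
42 8 -15.0 3.0 61.6
46 4 -10.0 3.0 58.4
50 1 -3.0 -3.0 57.5
```

Request:
arm_command --pt "-1 0.001 0 0 0" --pt "-1 0.001 0 0 0" --pt "-1 0.001 0 0 0" --pt "-1 0 0 0 0"

```text
clock: 13.58
eef_pos: [632.0, 127.7, 26.1]
eef_rot: [3.14, 0.002, -0.35]
wrist_force: [-7.1, -2.6, 2.2]
finger_gap: 35.2
finger_force: 35.0
```

Request:
arm_command --pt "-1 0.001 0 0 0" --pt "-1 0.001 0 0 0" --pt "-1 0 0 0 0"

```text
clock: 13.95
eef_pos: [632.2, 127.6, 25.8]
eef_rot: [3.139, 0.007, -0.35]
wrist_force: [-20.5, -0.7, 6.9]
finger_gap: 34.9
finger_force: 35.0
```

The cap is against its stop at about 20 N. I'll ease off the tension, let go and rise.

Request:
arm_command --pt "-1 -0.001 0 0 0" --pt "-1 -0.001 0 0 0" --pt "-0.2 0 0 0 0" --pt "0.2 0 0 0 0" --pt "0.4 0 0 0 0" --pt "0.4 0 0 0 0" --pt "0.4 0 0 -0.01 0" --pt "0.4 0 0 -0.04 0" --pt "0.4 0 0 -0.05 0" --pt "0.4 0.03 0 -0.05 0" --pt "0.4 0.03 0 0 0" --pt "0.4 0 0 0 0" --pt "0.4 0 0 0 0"

```text
clock: 15.58
eef_pos: [688.7, 107.4, 176.2]
eef_rot: [3.141, 0.001, -0.35]
wrist_force: [-0.4, 0.2, 0.1]
finger_gap: 65.8
finger_force: 0.0
```

```bash
python3 - <<'E'
from h import *
p=np.array([602.2,138.3]); y=-.35; e=np.array([np.cos(y),np.sin(y)]); n=np.array([-e[1],e[0]])
c=eyes.camera("side"); P,uv,col=cloud(c); d=P[:,:2]-p; s=d@e; t=d@n
def rng(nm,k): print(nm,np.percentile(s[k],[2,98]).round(1),np.percentile(t[k],[2,98]).round(1),np.percentile(P[k,2],98).round(1),k.sum())
z=P[:,2]
rng("rear collar",(abs(t)<27)&(s>-150)&(s<-115)&(z>63)&(z<73))
rng("front collar",(abs(t)<27)&(s>-40)&(s<-10)&(z>63)&(z<75))
rng("cap",(abs(t)<27)&(s>0)&(s<70)&(z>30)&(z<75)&(s>4))
rng("backstop",(abs(t)<36)&(s>-185)&(s<-150)&(z>50)&(z<80))
rng("handle",(abs(t)<20)&(s>-110)&(s<-40)&(z>50)&(z<63))
cv2.imwrite("pics/side4.png",cv2.resize(c["img"][200:400,200:400],(600,600)))
E
```

```text
rear collar [-137.1 -129. ] [-24.1  22.5] 71.7 139
front collar [-27.4 -18.7] [-24.4  22.1] 72.0 120
cap [ 5.1 49.2] [-12.4  18.6] 62.2 425
backstop [-166.7 -158. ] [-27.4  31.5] 74.8 426
handle [-108.6  -41.3] [-8.8 12.1] 57.5 358
```

View pics/side4.png

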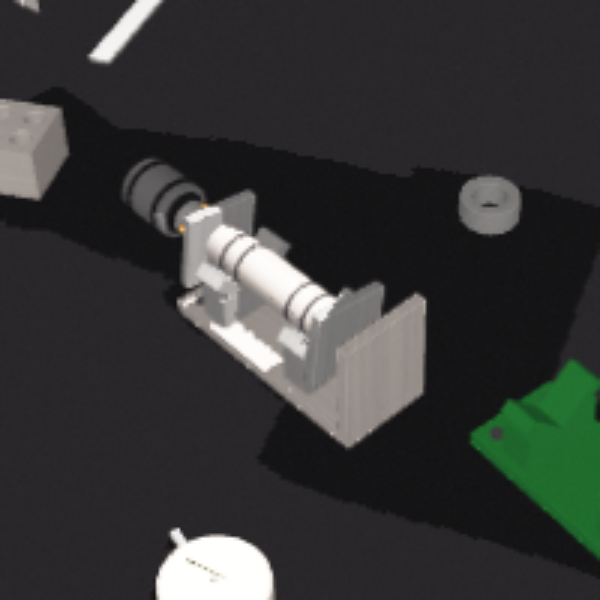

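The gauge rests in the saddles, with the cap at about (165,195) in the crop, drawn out by about 27 mm. The gripper is clear, so I'm handing in.

```bash
python3 -c "
from cell import ticket
print(ticket.sign_off())"
```

```text
the job is handed in; nothing more can be done
None
```

The job is handed in: by the last camera check the gauge rests in the cradle, cap end away from the backstop, with the cap pulled about 27 mm out to its stop; I saw no bystanders disturbed, and the sign-off gave no verdict.

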